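Load the curing box

TASK

The cement casts on the table have to go into the curing box: swing the hasp off its catch and open the lid, then lay every cast level across both wooden battens inside, its length running from one batten to the other, side by side and none on top of another. When all are in, shut the lid fully and swing the hasp back up over its catch, and leave the two bells, the bottle and the silicone block where they are.

Things in the scene. Friction and masses are not known exactly. Their poses are not given: they have to be found in the camera images.
- box: Fixed curing box of 12 mm white melamine board with raw chipboard edges: outside 164 mm (its x) by 370 mm (its y), rim 100 mm above the table; inside 140 x 346 mm, inner floor 12 mm up. Origin: centre of its underside; x points to the lid's hinge side, away from the robot at yaw 0 (yaw at most 0.12 rad either way), z up. The hasp is on its front (-x) wall.
- batten_mid (a point): Point half-way between the box's two wooden battens, in the middle of their length, at the height of their tops, 60 mm above the table. The battens stand on edge inside the box along the whole of its inner y, each 12 mm wide, centred 38 mm before and behind this point in box x; the 64 mm between them is open down to the floor. Axes as the box's.
- lid (a joint): Angle of the lid in rad: 0 shut (as at the start), grows as its front edge rises, at most 1.85. A 12 mm plywood board 164 x 370 mm, its top 112 mm above the table when shut, hinged along the box's rear (+x) rim. The hinge is stiff: the lid stays where it is left; raising it takes about 7 N at the knob.
- lid_hinge (a point): Middle of the lid's hinge line, on the box, 82 mm behind its centre and 100 mm above the table; the line is parallel to the box's y.
- lid_knob (a point): Centre of the lid's wooden ball knob, 30 mm across on a 16 mm neck, at the middle of the box's length. With the lid shut it is 25 mm above the lid's top, 129 mm in front of the hinge line and 37 mm above it; it moves with the lid, and when that stands open it is on its far side.
- hasp (a joint): Angle of the hasp in rad: 0 when its strap stands upright against the front of box and lid, over the catch; grows as the free end swings out towards the robot and down: 1.57 is level, 1.75 the stop. Its pivot is stiff (0.09 N m), so it stays where it is left. Starts at 0 to 0.06. Over the catch it holds the lid shut; from about 0.7 on it is clear.
- hasp_hinge (a point): Middle of the hasp's hinge line, on the box's front, 88 mm before the box's centre and 60 mm above the table; the line is parallel to the box's y.
- hasp_tip (a point): Centre of the hasp's end plate, 66 mm from its hinge line. The strap is steel, 32 mm wide (along box y), 3 mm thick, 80 mm long, with a 12 mm lip bent outwards at its free end and a slot 18 mm wide, 34 to 56 mm from the hinge line, that passes over the catch: a staple 12 mm wide, 20 mm out from the middle of the lid's front edge. At 0 the strap stands 28 mm above the lid's top.
- prism_mid (a point): Centre, half-way up, of a loose grey cement cast: plain square bar, 116 x 40 x 40 mm; 0.17 to 0.47 kg. x along its length, z up as it lies at the start, on its underside. Absent from some starts (its state is then None).
- slab_mid (a point): Centre, half-way up, of a loose grey cement cast: flat tile with a fine raised border and boss on its face, 116 x 58 mm and 24 mm thick; 0.17 to 0.47 kg. x along its length, z up as it lies at the start, on its underside. Absent from some starts (its state is then None).
- baluster_mid (a point): Centre, half-way up, of a loose grey cement cast: baluster lying on its side, 116 mm long: two square end blocks 36 x 36 mm and 22 mm long, and between them a 72 mm long round waist 26 mm across on the same centre line; 0.17 to 0.47 kg. x along its length, z up as it lies at the start, on its underside. Absent from some starts (its state is then None).
- plinth_mid (a point): Centre, half-way up, of a loose grey cement cast: stepped moulding, 116 mm long and 38 mm high: lower step 50 mm wide and 16 mm high, upper step 30 mm wide and 22 mm high on its middle; 0.17 to 0.47 kg. x along its length, z up as it lies at the start, on its underside. Absent from some starts (its state is then None).
- brass_bell: Bystander: loose brass bell, 72 mm across its mouth, 86 mm tall, standing mouth down. Origin: centre of its underside.
- wood_bell: Bystander: loose dark wooden bell pattern, 61 mm across, 90 mm tall. Origin: centre of its underside.
- bottle: Bystander: loose glass bottle, 64 mm across, 190 mm tall. Origin: centre of its underside.
- rubber_block: Bystander: loose white silicone block, 70 x 50 x 30 mm, with two brass rings standing in its top up to 55 mm. Origin: centre of its underside.
Things that resemble listed ones, but are neither listed nor needed, are in the scene too. Leave any red look-alike of the part that bears baluster_mid alone.

How it is judged:
On the way, in this order (a step that is already met when the one before it is completed fails the run):
1. the hasp is swung off its catch (beyond 0.7 rad) while the lid is still shut (value of joint hasp above 0.7 rad and value of joint lid below 0.1 rad), for 0.2 s.
2. the lid is opened beyond 1.1 rad (value of joint lid above 1.1 rad), for 0.2 s.
3. every cast lies level across both battens, the lid still open (value of joint lid above 0.8 rad and x of prism_mid in the frame of box between -0.02 and 0.02 m and y of prism_mid in the frame of box between -0.17 and 0.17 m and z of prism_mid in the frame of box between 0.074 and 0.086 m and angle between prism_mid's own x axis and vertical between 1.47 and 1.67 rad and angle between the x axis of each of prism_mid, slab_mid, baluster_mid, plinth_mid and the x axis of box, either way round below 0.4 rad and x of slab_mid in the frame of box between -0.02 and 0.02 m and y of slab_mid in the frame of box between -0.17 and 0.17 m and z of slab_mid in the frame of box between 0.066 and 0.078 m and angle between slab_mid's own x axis and vertical between 1.47 and 1.67 rad and x of baluster_mid in the frame of box between -0.02 and 0.02 m and y of baluster_mid in the frame of box between -0.17 and 0.17 m and z of baluster_mid in the frame of box between 0.072 and 0.084 m and angle between baluster_mid's own x axis and vertical between 1.47 and 1.67 rad and x of plinth_mid in the frame of box between -0.02 and 0.02 m and y of plinth_mid in the frame of box between -0.17 and 0.17 m and z of plinth_mid in the frame of box between 0.073 and 0.085 m and angle between plinth_mid's own x axis and vertical between 1.47 and 1.67 rad), for 0.3 s.
4. the lid is shut (under 0.05 rad), the hasp not yet up (value of joint lid below 0.05 rad and value of joint hasp above 0.4 rad), for 0.2 s.
5. the hasp is over the catch (under 0.15 rad) (value of joint hasp below 0.15 rad and value of joint lid below 0.05 rad), for 0.2 s.
At the end, for the whole second after the job is handed in: Every cast present rests across both battens: height within 6 mm, centre within 20 mm of the line half-way between them, length level within 0.1 rad and square to the battens within 0.4 rad; lid shut (under 0.05 rad), hasp over its catch (under 0.15 rad) (all of step 5 and x of prism_mid in the frame of box between -0.02 and 0.02 m and y of prism_mid in the frame of box between -0.17 and 0.17 m and z of prism_mid in the frame of box between 0.074 and 0.086 m and angle between prism_mid's own x axis and vertical between 1.47 and 1.67 rad and angle between the x axis of each of prism_mid, slab_mid, baluster_mid, plinth_mid and the x axis of box, either way round below 0.4 rad and x of slab_mid in the frame of box between -0.02 and 0.02 m and y of slab_mid in the frame of box between -0.17 and 0.17 m and z of slab_mid in the frame of box between 0.066 and 0.078 m and angle between slab_mid's own x axis and vertical between 1.47 and 1.67 rad and x of baluster_mid in the frame of box between -0.02 and 0.02 m and y of baluster_mid in the frame of box between -0.17 and 0.17 m and z of baluster_mid in the frame of box between 0.072 and 0.084 m and angle between baluster_mid's own x axis and vertical between 1.47 and 1.67 rad and x of plinth_mid in the frame of box between -0.02 and 0.02 m and y of plinth_mid in the frame of box between -0.17 and 0.17 m and z of plinth_mid in the frame of box between 0.073 and 0.085 m and angle between plinth_mid's own x axis and vertical between 1.47 and 1.67 rad and linear speed of each of prism, slab, baluster, plinth below 0.03 m/s); the robot touches nothing.
It fails at once if the brass bell is moved more than 30 mm (distance of brass_bell from where it was at the start of the episode above 0.03 m).
It fails at once if the wood bell is moved more than 30 mm (distance of wood_bell from where it was at the start of the episode above 0.03 m).
It fails at once if the bottle is moved more than 30 mm (distance of bottle from where it was at the start of the episode above 0.03 m).
It fails at once if the rubber block is moved more than 30 mm (distance of rubber_block from where it was at the start of the episode above 0.03 m).
Of prism, slab, baluster, plinth only 2 to 4 are there at a start; the rules pass over those that are not, and their reading is None.
At some moment in a run one of prism, slab, baluster, plinth may be knocked a few centimetres aside while the robot is not near it.
Once in a run the grip may slacken for a moment while it holds something.
It also fails if it takes over 210 s, if anything falls off the work surface, if the arm or the gripper's body presses on something with over 40 N, if the wrist force passes 120 N, or if a joint passes its speed limit or range.

ROBOT

A 6-joint arm with a two-finger parallel gripper is mounted at the origin on the work surface. World frame = base frame: x ahead of the robot, y to its left, z up, the work surface at z = 0. Lengths are in m, angles in rad, forces in N, time in s.
With the tool pointing down it reaches from about 0.35 to 1 m from the base axis. Payload 7.1 kg.
Tool frame: the origin (TCP) lies between the finger pads; the fingertips stand 22 mm ahead of it and the grasp point (between the pads) lies 3 mm ahead of it; x points along the fingers, y is the direction in which the jaws open and shut, and the axes are right-handed (so a half turn about x gives the same grasp; the last joint's range is limited). The gripper opens to 85 mm and grips with 20 to 120 N. Pads are 22 mm wide; open, the fingers measure 114 mm over their backs; the gripper's body (76 mm by 85 mm) begins 54 mm behind the grasp point. The pads swing forward as they close: fully open they stand 13 mm farther back than shut.
Start: joints at [-1.18, 0.423, 1.63, -0, 1.089, -0.019], TCP at [0.249, -0.573, 0.253] pointing down, gripper open.
Joint ranges: [-3, 3], [-0.9, 2.11], [0.09, 2.58], [-1.31, 4.45], [0.11, 2.69], [-2.54, 2.54]. Speed limits (rad/s): [2.39, 2.39, 3.01, 3.14, 3.14, 3.14].

INTERFACE

Orientations are given as a rotation vector (axis times angle).
In Python, from rig import manip gives the robot as it stands. The module is installed in compiled form; this text tells all that it offers. Calls block until the motion is done:
- manip.move_to(position, orientation): joint-space move of the TCP to a pose.
- manip.servo_line(position, orientation=None, rate=0.15): straight line of the TCP; orientation=None keeps the orientation; rate is the mean speed in m/s.
- manip.set_joints(angles): joint-space move.
- manip.command_gripper(opening, f_grip=None): finger opening in m; f_grip is the grip in N (None keeps the last); returns when the fingers have stopped.
- manip.hold(seconds).
- manip.solve_ik(position, orientation): joint angles nearest the present ones, or None.
- manip.camera(name): name is "scene" or "top"; returns a dict with "image" (480x640x3 uint8, red, green, blue), "fx", "fy", "cx", "cy" (pixels), "cam_to_world" (4x4, takes a point from camera to world coordinates). Camera axes: x right, y down, z forward; pixel columns grow to the right and rows downward; lengths in m; the calibration is good to about 2 mm. A picture is of the moment at which its call begins. There is no depth.
A pose or a line that the arm cannot do raises manip.IKError and nothing moves.
- manip.sign_off(): hands the job in, once; it reports no verdict.
Readings, each from a call of its own:
- manip.get_time(): time.
- manip.get_joint_positions(): joint angles.
- manip.get_joint_vel(): joint speeds.
- manip.get_tau(): joint torques, N m.
- manip.get_position(): TCP position.
- manip.get_ee_rot(): TCP orientation.
- manip.get_contact_force(): force on the tool from outside, world axes, zero at the start.
- manip.get_torque(): the same for the moment, N m.
- manip.get_width(): finger opening in m.
Only numpy, scipy, OpenCV 4.12 (cv2) and the standard library are available. Lean on these libraries where they do the work, as an engineer would, in place of code of your own. Each camera call takes 0.05 s, during which the arm holds its last target. There are 200 camera calls.

## Working session

There is one attempt and no reset: what is moved stays moved. The work goes in short steps, each a Python script; the robot and the scene stay as the last script left them, time stands still between calls to the robot, and variables do not carry over. Pictures are saved under pics/ and viewed, about 12 in all and at most 16, crops included, and the job is handed in when it is done.

```bash
mkdir -p pics; ls; python3 - <<'E'
from rig import manip
import cv2, numpy as np
np.set_printoptions(precision=4,suppress=True)
for n in("scene","top"):
    c=manip.camera(n); cv2.imwrite(f"pics/{n}0.png",c["image"][:,:,::-1]); print(n,c["fx"],c["fy"],c["cx"],c["cy"]); print(c["cam_to_world"])
print(manip.get_time(),manip.get_ee_rot(),manip.get_position())
E
```

```text
pics
scene 472.4863741282131 472.4863741282131 327.3145707046323 232.37751760323334
[[-0.2099  0.8031 -0.5576  1.2093]
 [ 0.9777  0.1769 -0.1133  0.1646]
 [ 0.0076 -0.569  -0.8223  1.0944]
 [ 0.      0.      0.      1.    ]]
top 513.3406935277436 513.3406935277436 315.3610446915151 241.70132673034215
[[ 0.0051 -0.9927  0.1202  0.3508]
 [-1.     -0.0052 -0.0007  0.0216]
 [ 0.0013 -0.1202 -0.9928  1.599 ]
 [ 0.      0.      0.      1.    ]]
0.1 [ 1.9961  0.4162 -1.9966] [ 0.2489 -0.5728  0.2526]
```

View pics/scene0.png

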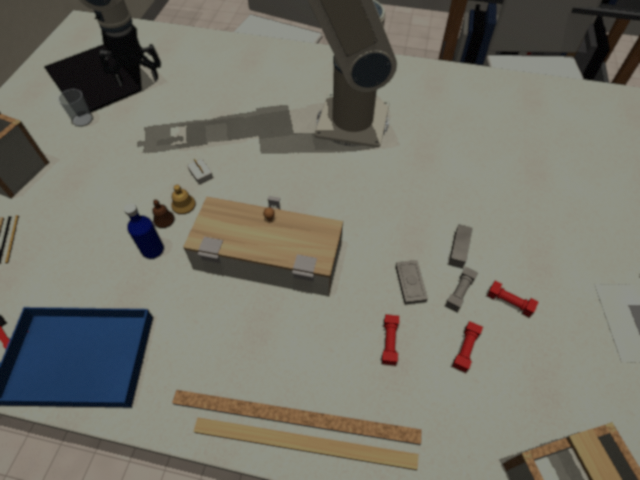

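View pics/top0.png

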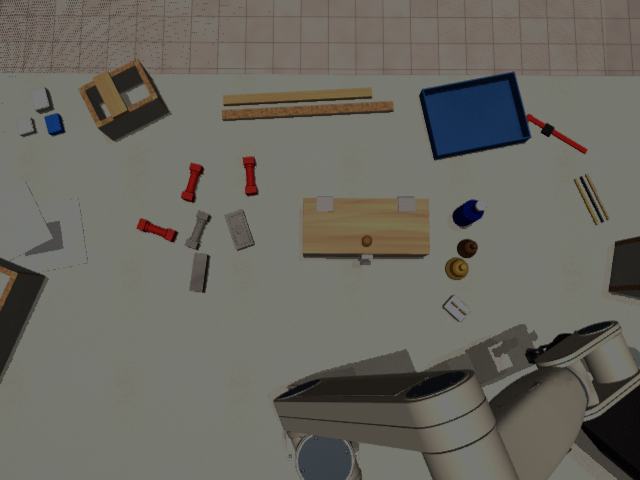

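Scene: box at about (265,245) with lid, knob (269,213), hasp on the robot side; grey casts slab (412,282), baluster (462,288), a bar (461,245); red baluster decoys at (512,298), (468,346), (391,340). Top: box (366,228), slab (239,229), grey baluster (199,230), bar (199,272), bottle (468,213), bells (467,248)/(457,268), silicone (456,308). The look-alikes are the red balusters, the grey-white blocks at top-left (40,100), and the paper's grey patch. Next: a close crop of the casts and the hasp.

```bash
cat > h.py <<'E'
from rig import manip
import cv2, numpy as np
from scipy.spatial.transform import Rotation as R
np.set_printoptions(precision=4,suppress=True)
def shot(n): 
    return manip.camera(n)
def ray(c,uv,z):
    "point where the pixel's ray meets the plane at height z"
    T=c["cam_to_world"]; d=T[:3,:3]@[(uv[0]-c["cx"])/c["fx"],(uv[1]-c["cy"])/c["fy"],1]
    return T[:3,3]+d*(z-T[2,3])/d[2]
def proj(c,p):
    T=c["cam_to_world"]; q=T[:3,:3].T@(np.asarray(p)-T[:3,3]); return np.array([c["fx"]*q[0]/q[2]+c["cx"],c["fy"]*q[1]/q[2]+c["cy"]])
def crop(c,x0,y0,x1,y1,k):
    return cv2.resize(np.ascontiguousarray(c["image"][y0:y1,x0:x1,::-1]),None,fx=k,fy=k,interpolation=cv2.INTER_CUBIC)
E
python3 - <<'E'
from h import *
t=shot("top"); s=shot("scene")
a=crop(t,130,150,290,300,2.5); b=crop(s,380,215,540,365,2.5)
a2=crop(t,295,190,495,325,2); b2=crop(s,120,170,320,305,2)
out=np.vstack([np.hstack([a,b]),np.hstack([a2[:225],b2[:225]])]) if 0 else np.vstack([np.hstack([a,b]),np.hstack([a2,b2])[:220]])
cv2.imwrite("pics/crop1.png",np.clip(out.astype(float)*1.5,0,255).astype(np.uint8))
# grey cast contours in top, box lid contour
im=t["image"]; hsv=cv2.cvtColor(im,cv2.COLOR_RGB2HSV)
print("pix",[ (im[y,x],hsv[y,x]) for x,y in((239,229),(199,230),(199,265),(280,270),(340,230),(199,285),(366,259))])
lid=cv2.inRange(hsv,(8,60,90),(28,255,255))
cs,_=cv2.findContours(lid,cv2.RETR_EXTERNAL,cv2.CHAIN_APPROX_SIMPLE)
for q in cs:
    if cv2.contourArea(q)>150: print("lid",cv2.contourArea(q),cv2.minAreaRect(q))
E
```

```text
pix [(array([93, 87, 80], dtype=uint8), array([16, 36, 93], dtype=uint8)), (array([79, 74, 69], dtype=uint8), array([15, 32, 79], dtype=uint8)), (array([88, 82, 76], dtype=uint8), array([15, 35, 88], dtype=uint8)), (array([118, 119, 111], dtype=uint8), array([ 34,  17, 119], dtype=uint8)), (array([118, 102,  71], dtype=uint8), array([ 20, 102, 118], dtype=uint8)), (array([82, 76, 71], dtype=uint8), array([14, 34, 82], dtype=uint8)), (array([69, 65, 63], dtype=uint8), array([10, 22, 69], dtype=uint8))]
lid 210.5 ((8.5, 287.0), (17.0, 42.0), 0.0)
lid 6347.0 ((365.7692565917969, 225.26986694335938), (127.31258392333984, 55.50885009765625), 0.8951737284660339)
lid 1331.5 ((307.407470703125, 109.26493835449219), (8.987226486206055, 171.5029296875), 86.9471206665039)
lid 1135.5 ((297.2924499511719, 95.08676147460938), (8.677200317382812, 149.21456909179688), 86.96443176269531)
lid 1858.0 ((116.30001831054688, 91.10000610351562), (46.957427978515625, 67.52925109863281), 63.43495178222656)
```

View pics/crop1.png

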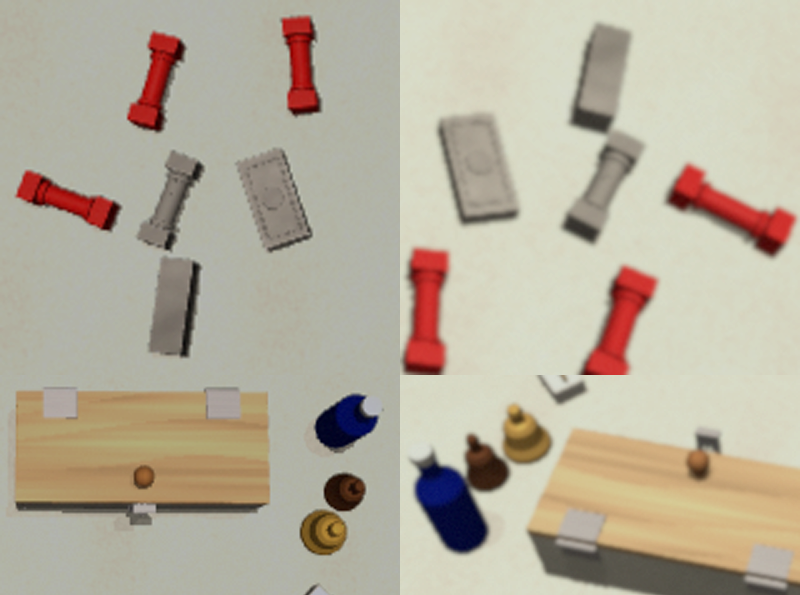

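The crop shows three casts: slab (239,229), grey baluster (199,230) and a plain square bar with no step, the prism (199,272). There is no plinth. The hasp is up at (366,259), next to the knob at (366,241). Next I measure the poses.

```bash
cat >> h.py <<'E'
def boxpose(t):
    hsv=cv2.cvtColor(t["image"],cv2.COLOR_RGB2HSV)
    cs,_=cv2.findContours(cv2.inRange(hsv,(8,60,90),(28,255,255)),cv2.RETR_EXTERNAL,cv2.CHAIN_APPROX_NONE)
    q=max(cs,key=cv2.contourArea); P=np.array([ray(t,p,.112)[:2] for p in q[:,0]],np.float32)
    return cv2.minAreaRect(P)
def casts(t,z=0.038):
    "grey contours in the top view: centre, sizes and long-axis yaw on plane z"
    hsv=cv2.cvtColor(t["image"],cv2.COLOR_RGB2HSV)
    m=cv2.inRange(hsv,(8,24,66),(22,50,115)); m=cv2.morphologyEx(m,cv2.MORPH_OPEN,np.ones((2,2),np.uint8))
    out=[]
    for q in cv2.findContours(m,cv2.RETR_EXTERNAL,cv2.CHAIN_APPROX_NONE)[0]:
        if cv2.contourArea(q)<150: continue
        uv=np.array(cv2.minAreaRect(q)[0]); P=np.array([ray(t,p,z)[:2] for p in q[:,0]],np.float32)
        (c,s,_)=r=cv2.minAreaRect(P); b=cv2.boxPoints(r); e=[b[1]-b[0],b[2]-b[1]]; L=max(e,key=np.linalg.norm)
        out.append((uv,np.array(c),np.sort(s)[::-1],(np.arctan2(L[1],L[0])+np.pi/2)%np.pi-np.pi/2))
    return out
E
python3 - <<'E'
from h import *
t=shot("top"); s=shot("scene")
print("box",boxpose(t))
for o in casts(t): print(*o)
for n,uv,z in(("knob",(366.5,240.5),.137),("hasptop",(366,254),.14),("brass",(457,268),.04),("wood",(467,248),.04),("bottle",(462,220),.04),("rub",(456,308),.03)): print(n,ray(t,uv,z))
print("knob scene",ray(s,(269,213),.137))
E
```

```text
box ((0.5805960893630981, -0.1262558102607727), (0.3717983663082123, 0.16447670757770538), 89.39759826660156)
[439.8664 467.0468] [-0.1187 -0.3449] [0.0868 0.0536] 0.3279209
[592.053  465.1883] [-0.1111 -0.7879] [0.1264 0.0457] 0.8633281
[359.6973 438.5454] [-0.0399 -0.1115] [0.4793 0.0837] 1.5033733
[351.4998 415.4688] [ 0.0253 -0.0879] [0.4554 0.0741] -1.5592375
[586.4197 383.3509] [ 0.1212 -0.7854] [0.1339 0.0544] 0.46195757
[460.5 361.5] [ 0.1835 -0.4137] [0.0804 0.0492] 1.5387093
[378.0099 366.07  ] [ 0.168  -0.1676] [0.2137 0.0646] -1.4276651
[600.9399 367.8719] [ 0.1665 -0.831 ] [0.1099 0.0407] 0.39490354
[530.2379 403.9155] [ 0.0643 -0.6151] [0.4264 0.3259] 0.42846775
[198.79 273.47] [0.4407 0.3745] [0.117  0.0389] -0.111475825
[197.1303 230.6633] [0.5721 0.3837] [0.1165 0.0344] -0.3377365
[239.35 230.05] [0.5749 0.2543] [0.1131 0.0579] 0.33765256
[319.5  38. ] [1.2012 0.0095] [2.0757 0.259 ] -1.5649382
knob [ 0.532  -0.1261  0.137 ]
hasptop [ 0.4928 -0.1241  0.14  ]
brass [ 0.4612 -0.4106  0.04  ]
wood [ 0.5225 -0.4429  0.04  ]
bottle [ 0.6091 -0.4301  0.04  ]
rub [ 0.3404 -0.4069  0.03  ]
knob scene [ 0.5336 -0.1241  0.137 ]
```

```bash
cat >> h.py <<'E'
BC=np.array([0.5806,-0.1262]); YAW=-0.0105
def bw(x,y,z):
    "box frame to world"
    c,s=np.cos(YAW),np.sin(YAW); return np.array([BC[0]+c*x-s*y,BC[1]+s*x+c*y,z])
def ori(jaw,tilt=0,q=None,p=None):
    "tool down, jaws along world yaw `jaw`; tilt turns the fingers about the jaw axis; picks the half turn with the smaller last joint"
    best=None
    for k in(0,np.pi):
        y=np.array([np.cos(jaw+k),np.sin(jaw+k),0]); x=np.array([0,0,-1.]); M=np.column_stack([x,y,np.cross(x,y)])
        M=R.from_rotvec(tilt*np.array([np.cos(jaw),np.sin(jaw),0])).as_matrix()@M
        rv=R.from_matrix(M).as_rotvec(); j=manip.solve_ik(p,rv)
        if j is not None and (best is None or abs(j[5])<best[0]): best=(abs(j[5]),rv)
    return best[1]
def fz(): return np.array(manip.get_contact_force())
BY=YAW+np.pi/2
E
python3 - <<'E'
from h import *
manip.command_gripper(0.02,60)
p=bw(-.073,0,.30); o=ori(BY,p=p); print(manip.solve_ik(p,o))
manip.servo_line(np.array(manip.get_position())+[0,0,.12])
manip.move_to(p,o)
c=manip.camera("scene"); 
manip.servo_line(bw(-.073,0,.145),rate=.1); print("down",fz(),manip.get_width(),manip.get_position())
for th in(0,.3,.6,.85,1.05):
    manip.servo_line(bw(-.088-.062*np.sin(th)+.011,0,.06+.062*np.cos(th)+.022),rate=.05); print(th,fz())
manip.servo_line(bw(-.13,0,.30))
c=manip.camera("top"); s=manip.camera("scene")
cv2.imwrite("pics/hasp.png",np.hstack([crop(c,310,190,430,290,3),crop(s,180,160,320,260,3)[:, :420]]))
print(manip.get_time())
E
```

```text
[-0.265   0.2176  1.8094 -0.      1.1145  1.3163]
down [-0.4569  0.6159 -0.2642] 0.020100873501278694 [ 0.508  -0.1255  0.1455]
0 [ 0.5199 -0.2593 -1.5228]
0.3 [-0.1753 -1.1477  0.0258]
0.6 [ 0.2418 -0.2336 -0.7008]
0.85 [-0.0081 -0.7692 -0.6607]
1.05 [-0.019   1.4116  0.4842]
9.1667
```

View pics/hasp.png

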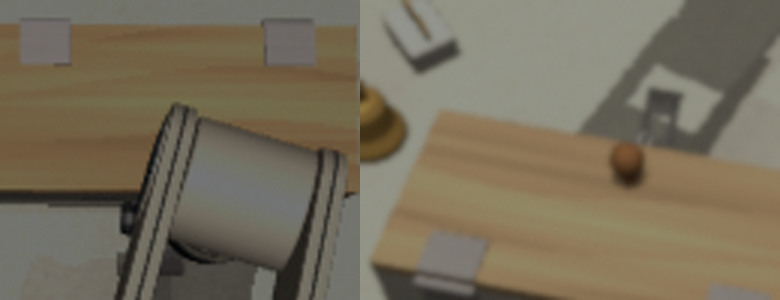

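The crop shows the hasp end plate swung out, at about scene (281,192). I check this against the projected angle, then open the lid by the knob.

```bash
cat >> h.py <<'E'
def knob(phi):
    "knob centre with the lid at phi"
    a=np.pi-np.arctan2(.037,.129)-phi; r=np.hypot(.129,.037); return bw(.082+r*np.cos(a),0,.1+r*np.sin(a))
E
python3 - <<'E'
from h import *
s=manip.camera("scene")
for th in(0,.6,.8,1.,1.2,1.4): print(th,proj(s,bw(-.088-.078*np.sin(th),0,.06+.078*np.cos(th))),end=' ')
manip.command_gripper(.055)
k=knob(0)+[0,0,.003]; p=k+[0,0,.1]; o=ori(BY,p=p)
for f in(.6,1.2,1.65): print(manip.solve_ik(knob(f)+[0,0,.003],o))
manip.move_to(p,o); manip.servo_line(k); manip.command_gripper(.02,80); print("w",manip.get_width())
for i in np.linspace(0,1.65,23)[1:]:
    manip.servo_line(knob(i)+[0,0,.003],rate=.08)
    if int(i*100)%30<8: print(round(i,2),fz(),manip.get_width())
manip.command_gripper(.05); manip.servo_line(np.array(manip.get_position())+[0,0,.10])
p=bw(-.1,.0,.42); manip.servo_line(p,rate=.2); manip.move_to(np.array([.35,.1,.42]),ori(BY,p=np.array([.35,.1,.42])))
c=manip.camera("top"); s=manip.camera("scene")
cv2.imwrite("pics/lid.png",np.hstack([crop(c,290,160,440,290,2.6),crop(s,150,150,300,280,2.6)]))
for o in casts(c): 
    if 150<o[0][0]<280 and 100<o[0][1]<340: print(*o)
print(manip.get_time())
E
```

```text
0 [272.9425 200.3005] 0.6 [278.1022 190.8439] 0.8 [279.6264 189.9031] 1.0 [280.9482 190.1129] 1.2 [282.022  191.4243] 1.4 [282.8154 193.7493] [-0.2354  0.4305  1.743  -0.      0.9681  1.3459]
[-0.2107  0.4956  1.5538 -0.      1.0922  1.3706]
[-0.1943  0.5889  1.4129 -0.      1.1398  1.387 ]
w 0.026452304717173844
0.08 [ 2.2143  7.0454 -0.9485] 0.027088179440118446
0.3 [ 4.7625  7.9181 -3.9803] 0.02621253377462971
0.38 [-0.0322  7.4848 -1.9531] 0.026431739987390998
0.6 [-5.6166  7.3309  3.8929] 0.025625132976469952
0.68 [-11.3668   8.1267   8.8558] 0.026279041746421837
0.98 [-0.2009 -0.5196  0.688 ] 0.01978309045396872
1.2 [-0.0398  0.0341 -0.3047] 0.020451040113048338
1.27 [ 0.5392 -0.6304 -0.9951] 0.01987149122028078
1.5 [-0.5599  0.1916 -0.6413] 0.019659989888178003
1.58 [ 0.7285 -0.3247  0.7128] 0.019813904244004428
[277.9666 335.1863] [0.257  0.1318] [0.1453 0.1053] -1.2817689
[266.0414 288.0788] [0.3975 0.1691] [0.1448 0.034 ] -1.326438
[198.8083 273.9057] [0.4395 0.3744] [0.1194 0.039 ] -0.10565615
[197.3038 230.2265] [0.5735 0.3833] [0.1136 0.0341] -0.3427695
[239.35 230.05] [0.5749 0.2543] [0.1131 0.0579] 0.33765256
22.325
```

View pics/lid.png

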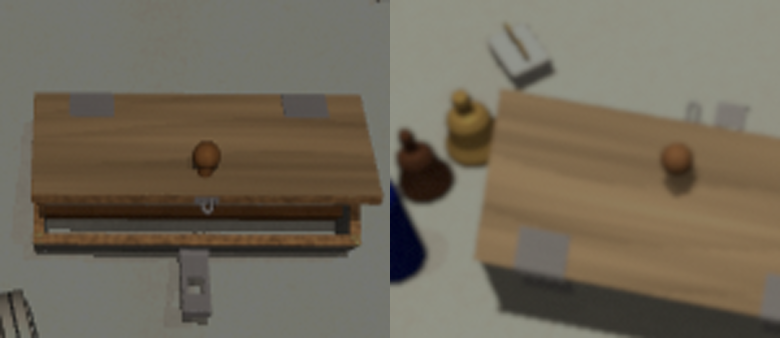

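The lid view shows the knob slipped out of the grip at about 0.75 rad: knob at top (369,220), hasp end at top (365,284). I'll push the lid on from its free edge, off to the side of the staple.

```bash
python3 - <<'E'
from h import *
c=manip.camera("top"); s=manip.camera("scene")
for f in(.6,.7,.8,.9): print(f,proj(c,knob(f)),proj(s,knob(f)))
for th in(.8,1.,1.2,1.4,1.57,1.7): print(th,proj(c,bw(-.088-.08*np.sin(th),0,.06+.08*np.cos(th))))
manip.command_gripper(0.0)
def P(f): return bw(.082-.164*np.cos(f)-.011,.05,.1+.164*np.sin(f)-.008)
p=bw(-.15,.05,P(.6)[2]+.1); o=ori(BY,p=p); manip.move_to(p,o)
manip.servo_line(bw(-.11,.05,P(.7)[2]))
for f in np.arange(.7,1.70,.08):
    manip.servo_line(P(f),rate=.08); print(round(f,2),fz())
manip.servo_line(bw(.03,.05,P(1.6)[2])); manip.servo_line(bw(-.05,.05,.42),rate=.2)
p=np.array([.38,.1,.42]); manip.move_to(p,ori(BY,p=p))
c=manip.camera("top"); s=manip.camera("scene")
cv2.imwrite("pics/lid2.png",np.hstack([crop(c,290,140,440,290,2.6),crop(s,150,150,300,300,2.6)]))
print(manip.get_time())
E
```

```text
0.6 [368.8351 221.3118] [260.4018 210.2752]
0.7 [369.1538 216.9679] [258.6554 211.7521]
0.8 [369.4331 212.3845] [256.8262 213.8041]
0.9 [369.669  207.6167] [254.9328 216.4265]
0.8 [365.5096 274.6541]
1.0 [365.0742 278.3097]
1.2 [364.5922 281.0198]
1.4 [364.0855 282.6927]
1.57 [363.6518 283.2679]
1.7 [363.3266 283.183 ]
0.7 [-15.8291  -1.3593   9.2652]
0.78 [-15.4636  -0.6225  10.0305]
0.86 [-14.2901  -0.6544   9.2455]
0.94 [-7.4121  0.2383  5.3162]
1.02 [-3.1674  0.675   2.282 ]
1.1 [-0.7852  0.7148 -0.4412]
1.18 [-0.3525  0.8167 -0.552 ]
1.26 [ 0.5684 -0.3559 -0.028 ]
1.34 [-0.2321 -0.0098  0.1381]
1.42 [-0.7453 -0.7654 -1.2217]
1.5 [-0.2599  0.1398  0.0154]
1.58 [-0.1758  0.2957  0.4921]
1.66 [-0.2146 -1.3564 -0.0467]
34.7167
```

View pics/lid2.png

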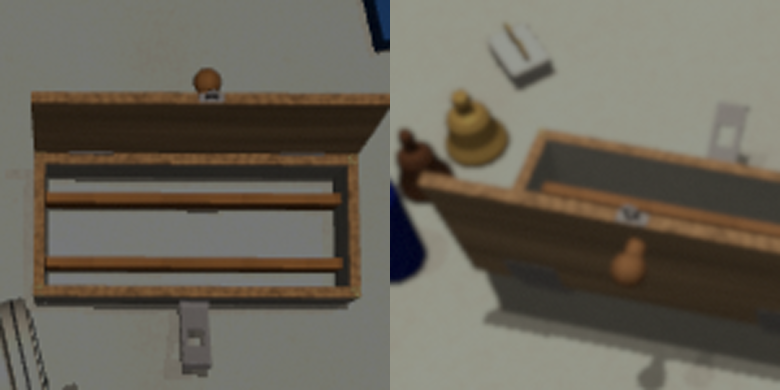

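The lid now stands open at about 1.6 rad. Both battens are visible and the inside is empty. The hasp end at top (365,284) is near level. Next, the casts, baluster first.

```bash
cat >> h.py <<'E'
SPEC=dict(baluster=(.036,(197,230),26,.023),prism=(.040,(199,273),40,.025),slab=(.024,(239,230),58,.026))  # top height, expected pixel, grip width mm, TCP z
def find(n,t=None,near=None):
    z,uv,_,_=SPEC[n]; t=t or manip.camera("top"); L=[o for o in casts(t,z) if .09<o[2][0]<.13 and .028<o[2][1]<.066]
    return min(L,key=lambda o:np.hypot(*(o[0]-(near if near is not None else uv))))
def oris(jaw): 
    r=[]
    for k in(0,np.pi):
        y=np.array([np.cos(jaw+k),np.sin(jaw+k),0]); x=np.array([0,0,-1.]); r.append(R.from_matrix(np.column_stack([x,y,np.cross(x,y)])).as_rotvec())
    return r
def pick_place(n,by,o=None):
    z,_,w,tz=SPEC[n]; w/=1000; o=o or find(n); print(n,*o)
    g=np.r_[o[1],tz]; up=np.r_[o[1],.2]; hi=np.r_[o[1],.36]; P=bw(0,by,.061+tz); H=bw(0,by,.36)
    og,op=min(zip(oris(o[3]+np.pi/2),oris(BY)),key=lambda a:max(abs(manip.solve_ik(g,a[0])[5]),abs(manip.solve_ik(P,a[1])[5])) if manip.solve_ik(g,a[0]) is not None and manip.solve_ik(P,a[1]) is not None else 9)
    manip.command_gripper(min(.085,w+.028)); manip.move_to(up,og); manip.servo_line(g,rate=.12)
    manip.command_gripper(max(w-.01,0),90); w0=manip.get_width(); print("grip",w0,fz())
    manip.servo_line(hi,rate=.2); w1=manip.get_width(); print("lift",w1,fz())
    if w1<w-.006: return False
    manip.move_to(H,op); print("over",manip.get_width(),fz())
    if manip.get_width()<w-.006: return False
    manip.servo_line(P+[0,0,.02],rate=.2); manip.servo_line(P,rate=.04); print("down",manip.get_width(),fz(),manip.get_position())
    manip.command_gripper(min(w+.014,.085)); manip.servo_line(H-[0,0,.1],rate=.15)
    return True
E
cat > look.py <<'E'
from h import *; import sys
p=np.array([.38,.1,.42]); manip.move_to(p,ori(BY,p=p))
c=manip.camera("top"); s=manip.camera("scene")
cv2.imwrite(f"pics/{sys.argv[1]}.png",np.hstack([crop(c,170,150,430,300,1.5)[:225],crop(s,150,150,410,300,1.5)[:225]]))
for o in casts(c,.08):
    if 150<o[0][0]<440 and 100<o[0][1]<300: print(*o)
print(manip.get_time())
E
python3 - <<'E' && python3 look.py p1
from h import *
print(pick_place("baluster",-.09))
E
```

```text
baluster [201.1 235.8] [0.5566 0.3715] [0.114  0.0335] -0.4344412
grip 0.0236125873617789 [0.6948 0.4171 4.5658]
lift 0.023698453924437195 [ 0.4365  0.0005 -2.4182]
over 0.02345281004881278 [-0.8615  0.2063 -2.0742]
down 0.023436108295651313 [-2.2206  1.1319  8.2283] [ 0.5793 -0.2161  0.0843]
True
[266.7305 269.3641] [0.4515 0.164 ] [0.1412 0.0301] -1.381401
[199.156 276.025] [0.4308 0.3635] [0.1157 0.0376] -0.12557423
[397.  232.5] [ 0.5639 -0.2232] [0.0814 0.0298] -0.01523006
[239.5 230. ] [0.5689 0.2477] [0.1101 0.0556] 0.33765328
48.0583
```

View pics/p1.png

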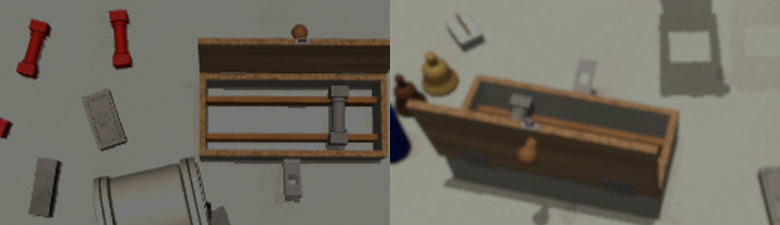

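The baluster lies across both battens at about top (396,228). It had been knocked, but the fresh look caught that. Prism and slab next.

```bash
python3 - <<'E' && python3 look.py p3
from h import *
if pick_place("prism",0.0):
    p=np.array([.40,.0,.36]); manip.move_to(p,ori(BY,p=p)); print(pick_place("slab",.105))
E
```

```text
prism [199.1797 276.0284] [0.4329 0.3725] [0.1188 0.0385] -0.12351
grip 0.038585638695233196 [-0.8656  0.8225  5.7473]
lift 0.039144795068783135 [-0.6682  0.2945 -2.9877]
over 0.039064068738732395 [-0.5156  0.3358 -4.2134]
down 0.03933539715128663 [-2.8773  0.3512  3.2864] [ 0.5804 -0.1261  0.0861]
slab [239.35 230.05] [0.5769 0.2563] [0.1142 0.0585] 0.3376522
grip 0.05566542256147216 [-1.4713 -0.2599  7.0961]
lift 0.0560802321253007 [-0.1676 -0.2757 -3.1265]
over 0.055775922103885475 [ 0.2117  0.2847 -3.8846]
down 0.05601562557810475 [-3.8387 -0.345   4.9101] [ 0.5813 -0.0212  0.0872]
True
[266.6356 269.5822] [0.4508 0.1643] [0.1418 0.0302] -1.3721079
[397.  232.5] [ 0.5639 -0.2232] [0.0814 0.0298] -0.01523006
[331.5 225.5] [ 0.584  -0.0275] [0.112  0.0571] 0.0035022497
[367. 225.] [ 0.5861 -0.1337] [0.1153 0.0361] -0.005629897
74.7917
```

View pics/p3.png

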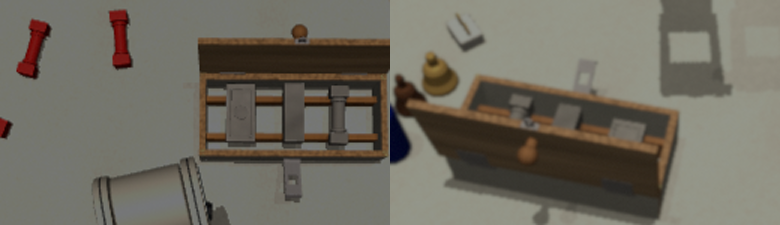

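All three casts lie side by side: slab (331,225), prism (367,225) and baluster (397,228) in the top view. I close the lid by pushing it over from its far side, off the knob.

```bash
python3 - <<'E'
from h import *
manip.command_gripper(0.0)
def P(f):
    c,s=np.cos(f),np.sin(f); x,z=-.135,.012   # point on lid top, turned by f
    return bw(.082+c*x+s*z+.011,.055,.1-s*x+c*z+.022)
H=bw(.0,.055,.42); o=ori(BY,p=H); manip.move_to(H,o)
q=P(1.8); print(q, manip.solve_ik(q,o) is not None)
manip.servo_line(np.r_[q[:2]+[.035,0],.42],rate=.2); manip.servo_line(np.r_[q[:2]+[.035,0],q[2]],rate=.15)
for f in np.arange(1.8,.01,-.08):
    manip.servo_line(P(f),rate=.1)
    if int(round(f*100))%16<8: print(round(f,2),fz())
for d in(0,-.001,-.002,-.003):
    manip.servo_line(P(0)+[0,0,d],rate=.02); F=fz(); print(d,F)
    if F[2]>18: break
manip.servo_line(P(0)+[0,0,.15]); 
E
python3 look.py shut; python3 - <<'E'
import cv2; from h import *
t=manip.camera("top"); print(boxpose(t)); s=manip.camera("scene")
cv2.imwrite("pics/shut2.png",np.hstack([crop(t,300,180,440,300,2.8),crop(s,170,150,310,270,2.8)]))
E
```

```text
[ 0.7165 -0.0726  0.2507] True
1.8 [-0.2852  0.1179  0.9047]
1.64 [ 0.4167 -0.2821 -0.4866]
1.48 [ 0.4494  0.4307 -0.3099]
1.32 [-0.4464  0.4545 -0.0477]
1.16 [-0.2345 -0.2588 -0.0393]
1.0 [ 0.1532  0.5513 -0.1329]
0.84 [ 0.0939 -0.2367  0.0784]
0.68 [-0.2003  0.4455 -0.1705]
0.52 [ 0.562  -0.336   0.1819]
0.36 [-0.3601 -0.4186  0.4175]
0.2 [-0.6583 -0.5782  1.2551]
0.04 [ 0.1323 -0.5131  0.4429]
0 [0.6809 0.0398 1.5856]
-0.001 [-3.8196 -0.1791 10.6742]
-0.002 [-5.8566  0.7997 20.9786]
[266.5148 270.5648] [0.4479 0.1646] [0.1417 0.0334] -1.341796
90.825
((0.579905092716217, -0.12617067992687225), (0.16293968260288239, 0.37230920791625977), 0.29695817828178406)
```

View pics/shut2.png

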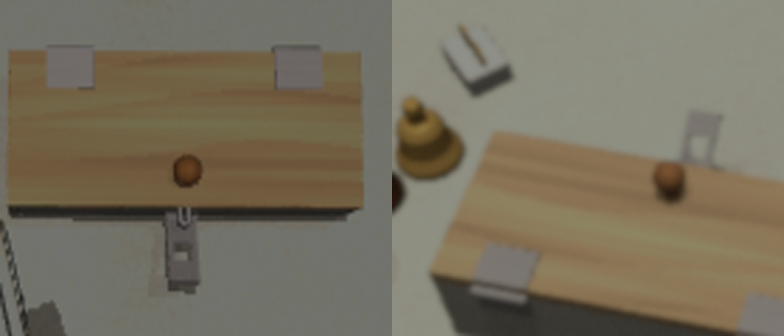

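The lid is shut. The hasp's slot is at top (364.6,270.7) and its end at row 283.6. I work out its angle from those.

```bash
python3 - <<'E'
from h import *
t=manip.camera("top"); s=manip.camera("scene")
for th in(.8,.95,1.1,1.25,1.4,1.57):
    S=np.sin(th);C=np.cos(th); f=lambda r,l:bw(-.088-r*S-l*C,0,.06+r*C-l*S)
    print(th,"slot",proj(t,f(.045,0)),proj(s,f(.045,0)),"lip",proj(t,f(.08,.012)),"tip",proj(s,f(.08,0)))
E
```

```text
0.8 slot [364.7276 266.5837] [277.8452 201.9676] lip [365.2073 277.7023] tip [279.7349 189.1685]
0.95 slot [364.552  268.1729] [278.4385 201.9346] lip [364.8527 280.0416] tip [280.7729 189.2279]
1.1 slot [364.3596 269.4882] [278.9586 202.2666] lip [364.4779 281.8119] tip [281.673 189.933]
1.25 slot [364.155  270.5013] [279.3952 202.9507] lip [364.0921 282.9824] tip [282.4193 191.2507]
1.4 slot [363.9431 271.1921] [279.7399 203.9666] lip [363.7046 283.539 ] tip [282.9998 193.1368]
1.57 slot [363.7005 271.5706] [280.012  205.4854] lip [363.2748 283.4296] tip [283.4474 195.8934]
```

Hasp is at about 1.25 rad. I grip the strap by its side edges, swing it up, then press it home from the front.

```bash
python3 - <<'E'
from h import *
def P(th,r=.062): return bw(-.088-r*np.sin(th),0,.063+r*np.cos(th))
manip.command_gripper(.055)
p=P(1.25)+[0,0,.12]; o=ori(BY,p=p); manip.move_to(p,o); manip.servo_line(P(1.25),rate=.1)
manip.command_gripper(.02,40); print("w",manip.get_width(),fz())
for th in np.arange(1.15,.34,-.1):
    manip.servo_line(P(th),rate=.06); print(round(th,2),manip.get_width(),fz())
manip.command_gripper(.055); manip.servo_line(bw(-.17,0,.16)); manip.command_gripper(0.)
manip.servo_line(bw(-.16,0,.143))
for x in list(np.arange(-.135,-.0995,.004))+[-.099,-.098,-.097]:
    manip.servo_line(bw(x-.011,0,.143),rate=.05); F=fz(); print(round(x,4),F)
    if F[0]<-12: break
manip.servo_line(bw(-.17,0,.16)); manip.servo_line(bw(-.2,0,.42),rate=.2)
E
python3 - <<'E'
from h import *
p=np.array([.38,.15,.42]); manip.move_to(p,ori(BY,p=p))
t=manip.camera("top"); s=manip.camera("scene"); print(boxpose(t),manip.get_time())
for th in(0,.1,.2): print(th,proj(t,bw(-.088-.08*np.sin(th)-.012*np.cos(th),0,.06+.08*np.cos(th)-.012*np.sin(th))),proj(s,bw(-.088-.08*np.sin(th),0,.06+.08*np.cos(th))))
cv2.imwrite("pics/fin.png",np.hstack([crop(t,340,220,400,280,6.5),crop(s,240,170,300,230,6.5)]))
E
```

```text
w 0.031126518671174375 [0.0524 4.9048 2.7744]
1.15 0.031070654346125725 [ 2.8088  4.7503 -5.4738]
1.05 0.03107708926361901 [ 3.5682  4.2966 -6.7764]
0.95 0.03077923157530588 [ 1.5486  4.6595 -5.3693]
0.85 0.030952357973841434 [-0.0472  4.8508 -7.2673]
0.75 0.031213428387170287 [-0.2485  5.4321 -6.549 ]
0.65 0.03093411044376407 [-2.1215  6.7338 -3.6484]
0.55 0.03076429817698624 [-3.9443  6.3965 -2.987 ]
0.45 0.031128971394059908 [-4.3097  6.3198 -3.4182]
0.35 0.030838233268816247 [-5.0339  5.3811 -3.5123]
-0.135 [-0.8649  0.9778  0.0961]
-0.131 [-0.4025  0.2268 -0.9335]
-0.127 [-0.2799 -0.1461 -0.4598]
-0.123 [-0.4293 -0.1072 -0.3621]
-0.119 [ 0.7887  0.4039 -0.0382]
-0.115 [-0.5986 -0.9467 -0.2242]
-0.111 [1.172  0.2235 0.5413]
-0.107 [-0.5904  0.2395  0.0716]
-0.103 [-0.6258  0.113   0.2127]
-0.099 [-0.0857  0.5857 -0.3812]
-0.098 [-1.0838 -0.0629 -0.2624]
-0.097 [-5.6249 -1.27    2.6855]
((0.5799051523208618, -0.12617512047290802), (0.16293968260288239, 0.37230032682418823), 0.29695817828178406) 107.0083
0 [366.4062 258.2548] [272.875  199.8155]
0.1 [366.3402 261.0724] [273.7662 197.5566]
0.2 [366.2472 263.8392] [274.6675 195.5324]
```

View pics/fin.png

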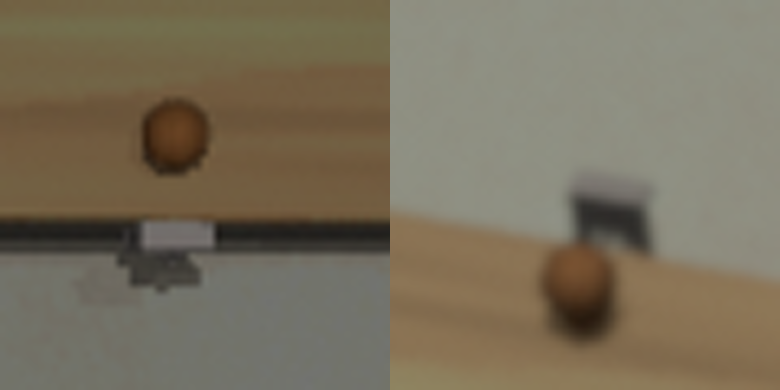

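The final crop shows the hasp upright over the catch. Its lip edge is at top row 258.5, which corresponds to about 0.01 rad, and the lid is shut. The arm is clear, so I'm handing in.

```bash
python3 -c "
from rig import manip
print(manip.get_contact_force()); manip.sign_off()"
```

```text
[ 1.4652235  -0.25644952  0.85128974]
the job is handed in; nothing more can be done
```

The three casts present (baluster, prism, slab; there was no plinth) are laid side by side across both battens. The lid is shut, the hasp is back over its catch, and the job is handed in at about 107 s of the 210 s allowed.

**Last checks**
- **Casts:** Before the lid was shut, all three lay across both battens and lined up with the box. The slab's and prism's centres were within about 6 mm of the half-way line. The baluster's outline came out too short to measure its centre, so I judged it from the picture and the commanded position. I could not see the casts again once the lid was closed.
- **Lid:** The lid's outline in the top view is back within 1 mm of where it started.
- **Hasp:** Its lip edge puts it at about 0.01 rad. The first outward push left it at about 1.25 rad, short of its stop but well clear of the catch.
- **Robot:** The arm is clear, with only sensor noise on the wrist force.
- **Bystanders:** In the later pictures the brass bell, the silicone block and what showed of the wooden bell and bottle looked unmoved, but I did not measure them again at the end.

**What did not go to plan**
- **Knob slip:** The knob slipped from the grip at about 0.7 rad, so I pushed the lid the rest of the way open by its free edge.
- **Knocked casts:** The baluster was knocked aside a few centimetres during the run, and a fresh look before the grasp caught it.

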